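Close a plaster handle mould in the banding corner and hold it shut

ROBOT

A 7-joint arm with a two-finger parallel gripper is mounted at the origin on the work surface. World frame = base frame: x ahead of the robot, y to its left, z up, the work surface at z = 0. Lengths are in m, angles in rad, forces in N, time in s.
With the tool pointing down it reaches from about 0.425 to 0.825 m from the base axis. Payload 3.6 kg.
Tool frame: the origin (TCP) lies at the very end of the fingers, on their centre line; the grasp point (between the pads) lies 19 mm behind it (grip_depth is the distance from the TCP to the grasp point, in m); z points along the fingers, x is the direction in which the jaws open and shut, and the axes are right-handed (so a half turn about z gives the same grasp; the last joint's range is limited). The gripper opens to 93 mm and grips with 3 to 60 N. Pads are 15 mm wide; open, the fingers measure 128 mm over their backs; the gripper's body (75 mm by 188 mm) begins 65 mm behind the grasp point.
Start: joints at [1.117, 0.615, -0.013, 1.423, 0.008, 1.103, -0.04], TCP at [0.269, -0.592, 0.219] pointing down, gripper open.
Joint ranges: [-3.12, 3.12], [-0.3, 2.06], [-1.34, 1.32], [0.26, 2.42], [-1.36, 4.5], [0.01, 1.98], [-2.84, 2.84]. Speed limits (rad/s): [2.79, 2.79, 3.14, 3.14, 3.14, 3.14, 3.14].

INTERFACE

Orientations are given as a rotation vector (axis times angle).
In Python, from station import * gives the robot as it stands. Calls block until the motion is done:
- goto(position, orientation): joint-space move of the TCP to a pose.
- line_to(position, v=0.15, rotation=None): straight line of the TCP; rotation=None keeps the orientation; v is the mean speed in m/s.
- movej(angles): joint-space move.
- move_gripper(opening): finger opening in m; the grip force is fixed at half the most; returns when the fingers have stopped.
- wait(seconds).
- ik(position, orientation): joint angles nearest the present ones, or None.
- capture(name): name is "side" or "top" or "wrist"; returns a dict with "pixels" (480x640x3 uint8, red, green, blue), "K" (3x3 intrinsics, pixels), "R" (3x3) and "t" (3): a world point X has camera coordinates R X + t; the wrist camera has in their place "tool_from_camera" (4x4, takes a point from camera to tool coordinates, whose origin is the TCP and whose axes are the tool frame's). Camera axes: x right, y down, z forward; pixel columns grow to the right and rows downward; lengths in m; the calibration is good to about 2 mm. A picture is of the moment at which its call begins: read the wrist's pose just before it. There is no depth.
A pose or a line that the arm cannot do raises PlanningError and nothing moves.
- close_job(): hands the job in, once; it reports no verdict.
Trained networks look in a picture, given as the dict that the camera call returned (one of the last four; its "shot" number tells which), for a name from the list of things; names that differ only in an ending like _2 or _b are one class to them, and where a whole thing is asked for, a point or a joint stands for the part that bears it (a point fixed in the world has none). Each returns a list of dicts, best first, with "score" (0 to 1); they miss things now and then, are a little off and sometimes report something else, mostly with a low value. They report only what shows in the picture. A call takes as long as a camera call. They do not tell look-alikes from the thing itself.
- search_frame(label, picture): "box" ([left, top, right, bottom] in pixels, round what is visible of it).
Readings, each from a call of its own:
- read_clock(): time.
- read_joint_pos(): joint angles.
- read_qd(): joint speeds.
- read_effort(): joint torques, N m.
- read_tcp_pos(): TCP position.
- read_ee_rot(): TCP orientation.
- read_ft_force(): force on the tool from outside, world axes, zero at the start.
- read_torque(): the same for the moment, N m.
- read_finger_gap(): finger opening in m.
Only numpy, scipy, OpenCV 4.12 (cv2) and the standard library are available. Lean on these libraries where they do the work, as an engineer would, in place of code of your own. Each camera call takes 0.05 s, during which the arm holds its last target. There are 200 camera calls.

TASK

Push the lower half of the plaster mug-handle mould, the one lying cavity up on the plywood banding board, square and flush into the corner of the board's two battens. Then pick up the other half, lower it gently onto the three natches with its pour hole over the two-natch end so that the mould is fully closed, and press it down firmly with the fingers (10 N or more). Finish while still holding it shut like that for the strap, the lower half still flush in the corner; leave the cup, the jug and the brush where they stand.

Things in the scene. Friction and masses are not known exactly. Their poses are not given: they have to be found in the camera images.
- banding_board: plywood board 250 (x) x 230 (y) x 12 mm, screwed to the bench, carrying an L of two wooden battens 20 mm wide and 15 mm high (tops 27 mm above the bench): one along the whole +x edge, inner face at x = +105 mm, one along the +y edge, inner face at y = +95 mm. Origin: centre of the board's underside, on the bench; z up.
- fence_corner (a point): inner corner of the two battens on the board's top face (12 mm above the bench), axes as the board's. The lower half belongs here, long side against the +x batten and an end against the +y batten: its origin is then at x = -31, y = -57, z = 0 mm from this point.
- lower_half: loose plaster block 62 (x) x 114 (y) x 32 mm, 0.18 to 0.3 kg, on the board, U-shaped handle cavity up, long axis within 20 degrees of the +x batten. Three tapered natches stand 8 mm up from its top face, 12 mm wide at the root, 7 at the top, at x, y = (-19, 44), (19, 44), (0, -44) mm: two at the +y end. Origin: centre of its underside; z up.
- upper_half: loose plaster block 62 (x) x 114 (y) x 32 mm, 0.18 to 0.3 kg, face down on the bench. Sockets 13 mm wide, 12 deep in its underside at x, y = (-19, 44), (19, 44), (0, -44) mm; a 14 mm pour hole through its back at (0, 40). Grip it across its 62 mm. Closed, its origin is 32 mm above the lower half's, axes alike; end for end it will not go down. Origin: centre of its underside; z up.
- cup: bystander: white cup without handle, 76 mm across, 85 mm high, standing beyond the work. Origin: centre of its underside.
- jug: bystander: terracotta jug with handle, about 112 mm across and 150 mm high, with wooden tools standing in it up to 255 mm, at the left. Origin: centre of its underside.
- brush: bystander: brush lying flat on the bench at the right..
There are look-alikes about, which are no part of the job. What is shaped like the upper_half but pink is not meant. Leave any pink look-alike of the lower_half alone.

How it is judged:
By the outcome, as a careful person would: the job done as asked, in the order asked, and still so for the second after the job is handed in, while the arm keeps its last pose, push and grip.
It also fails if it takes over 67 s, if anything falls off the work surface, if the arm or the gripper's body presses on something with over 40 N, if the wrist force passes 120 N, or if a joint passes its speed limit or range.

## Working session

There is one attempt and no reset: what is moved stays moved. The work goes in short steps, each a Python script; the robot and the scene stay as the last script left them, time stands still between calls to the robot, and variables do not carry over. Pictures are saved under pics/ and viewed, about 8 in all and at most 12, crops included, and the job is handed in when it is done.

```bash
ls; mkdir -p pics
python3 - <<'E'
from station import *
import cv2,numpy as np
for n in ["top","side"]:
    p=capture(n); cv2.imwrite(f"pics/{n}0.png",p["pixels"][:,:,::-1])
    np.savez(f"{n}.npz",K=p["K"],R=p["R"],t=p["t"])
    print(n,p["K"].tolist(),(-p["R"].T@p["t"]).tolist(),p["R"].tolist())
    for l in ["upper_half","lower_half","banding_board","fence_corner"]:
        try: print(l,[(round(d["score"],2),np.round(d["box"]).tolist()) for d in search_frame(l,p)])
        except Exception as e: print(l,e)
print(read_clock(),read_tcp_pos(),read_ee_rot())
p=capture("wrist");print(p["K"],p["tool_from_camera"])
E
```

```text
pics
top [[495.3401537959896, 0.0, 319.9496169419312], [0.0, 495.3401537959896, 244.0889500267135], [0.0, 0.0, 1.0]] [0.45003525864816213, 0.005763383412343307, 1.3118673770151197] [[-0.023066078485218265, -0.9997325405165224, -0.00167435232051023], [-0.9968088573408261, 0.023126580601098685, -0.07640198424502644], [0.07642027185367854, -9.328494162842978e-05, -0.9970756908819558]]
upper_half [(0.84, [226.0, 230.0, 278.0, 270.0]), (0.56, [237.0, 280.0, 280.0, 333.0]), (0.52, [360.0, 213.0, 457.0, 321.0])]
lower_half [(0.73, [386.0, 264.0, 437.0, 292.0]), (0.71, [412.0, 338.0, 462.0, 381.0])]
banding_board [(0.8, [361.0, 215.0, 455.0, 323.0])]
fence_corner [(0.85, [358.0, 216.0, 459.0, 322.0])]
side [[478.6753217819544, 0.0, 313.7520786706584], [0.0, 478.6753217819544, 231.2617172180095], [0.0, 0.0, 1.0]] [0.14103493258791916, 0.8239161442009896, 1.12363762731147] [[-0.8986067824303915, -0.43844092471232216, 0.016595364036469988], [-0.34559048093987443, 0.6839882681781467, -0.6424385328406184], [0.2703203101023772, -0.5830348227439452, -0.7661575069227546]]
upper_half [(0.84, [307.0, 274.0, 350.0, 322.0]), (0.8, [265.0, 262.0, 294.0, 305.0])]
lower_half [(0.62, [348.0, 174.0, 380.0, 208.0])]
banding_board [(0.76, [306.0, 159.0, 402.0, 233.0])]
fence_corner [(0.63, [302.0, 158.0, 401.0, 230.0]), (0.41, [346.0, 175.0, 381.0, 209.0])]
0.5 [ 0.26905719 -0.59164665  0.21860197] [-2.64148574e+00  1.70050233e+00  1.43346501e-04]
[[351.06145059   0.         324.95343595]
 [  0.         351.06145059 240.01052599]
 [  0.           0.           1.        ]] [[ 9.99998991e-01 -5.59947992e-04 -1.30587823e-03 -4.45670674e-04]
 [ 8.72413872e-04  9.67399259e-01  2.53254639e-01 -6.94403312e-02]
 [ 1.12149620e-03 -2.53255522e-01  9.67398771e-01 -1.65233766e-01]
 [ 0.00000000e+00  0.00000000e+00  0.00000000e+00  1.00000000e+00]]
```

View pics/top0.png

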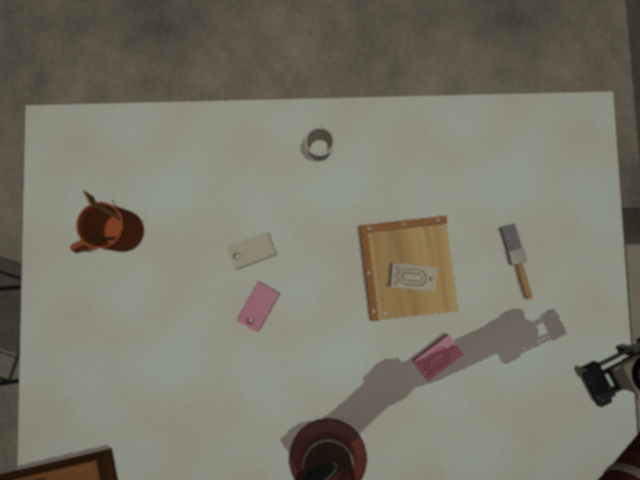

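View pics/side0.png

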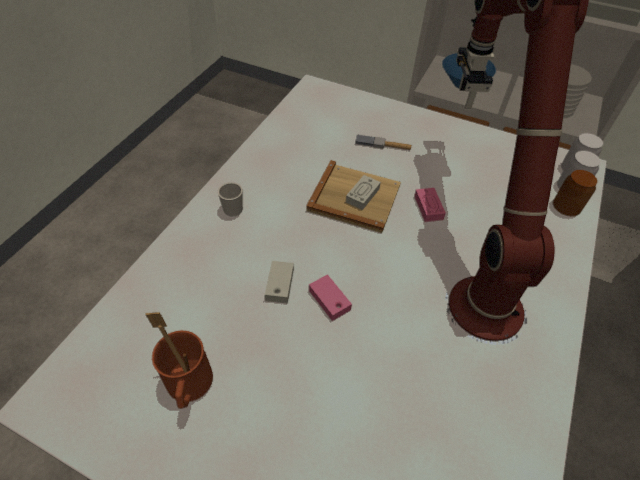

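The pictures show the board at top px (410,268) with battens on its +x and +y edges, and the white lower half on it at (413,276). The white upper half is at (252,250) with its pour hole at its +y end. The pink look-alikes are at (258,306) and (438,357). Next I'll go close with the wrist camera.

```bash
cat > h.py <<'E'
from station import *
import cv2,numpy as np
from scipy.spatial.transform import Rotation as Ro
def down(yaw=0.):  # tool z down, tool x at yaw from world +x
    a=yaw/2; return np.pi*np.array([np.cos(a),np.sin(a),0])
def cam(n):
    if n!="wrist":
        p=capture(n); return p
    T=read_tcp_pos();R=Ro.from_rotvec(read_ee_rot()).as_matrix()
    p=capture(n);C=np.array(p["tool_from_camera"])
    Rw=R@C[:3,:3];tw=R@C[:3,3]+T
    p["R"]=Rw.T;p["t"]=-Rw.T@tw
    return p
def save(p,f):
    cv2.imwrite(f"pics/{f}.png",p["pixels"][:,:,::-1]); np.savez(f"{f}.npz",pixels=p["pixels"],K=p["K"],R=p["R"],t=p["t"])
def unproj(p,uv,z):
    uv=np.atleast_2d(uv).astype(float); d=np.c_[uv,np.ones(len(uv))]@np.linalg.inv(p["K"]).T@p["R"]
    c=-np.array(p["R"]).T@p["t"]; return c+d*((z-c[2])/d[:,2])[:,None]
def proj(p,X):
    q=(np.atleast_2d(X)@np.array(p["R"]).T+p["t"])@np.array(p["K"]).T; return q[:,:2]/q[:,2:]
E
python3 - <<'E'
from h import *
t=dict(np.load("top.npz"));s=dict(np.load("side.npz"))
print("board",unproj(t,[[360,225],[446,217],[457,308],[370,320]],.02).round(3).tolist())
L=unproj(t,[413,276],.044)[0];U=unproj(t,[252,250],.032)[0];print(L,U)
print("side",unproj(s,[363,190],.044),unproj(s,[280,280],.032))
print(read_clock())
goto([L[0],L[1],.30],down(0));print(read_clock(),read_tcp_pos(),read_joint_pos());save(cam("wrist"),"wb")
goto([U[0],U[1],.30],down(0));print(read_clock(),read_joint_pos());save(cam("wrist"),"wu")
a=np.hstack([cv2.imread("pics/wb.png"),cv2.imread("pics/wu.png")]);cv2.imwrite("pics/w2.png",cv2.resize(a,(800,300)))
E
```

```text
board [[0.597, -0.101, 0.02], [0.613, -0.327, 0.02], [0.375, -0.345, 0.02], [0.349, -0.119, 0.02]]
[ 0.45999081 -0.23002779  0.044     ] [0.53686313 0.18191447 0.032     ]
side [[ 0.45721647 -0.22227118  0.044     ]] [[0.53233104 0.19143833 0.032     ]]
0.55
2.0917 [ 0.45927214 -0.23206634  0.29948378] [ 0.68899994  0.34795654 -0.37150578  1.67377832  0.13726676  1.14631916
  0.27710295]
3.6917 [-0.02668609  0.45656105 -0.52519246  1.53214981  0.23921915  1.21767607
 -0.59370113]
```

View pics/wb.png

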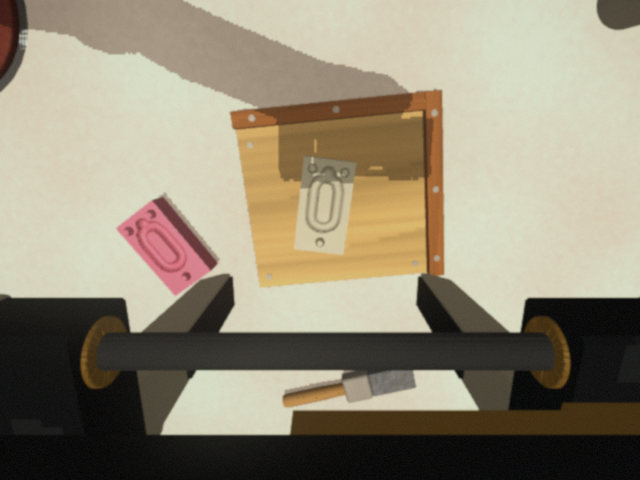

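View pics/wu.png

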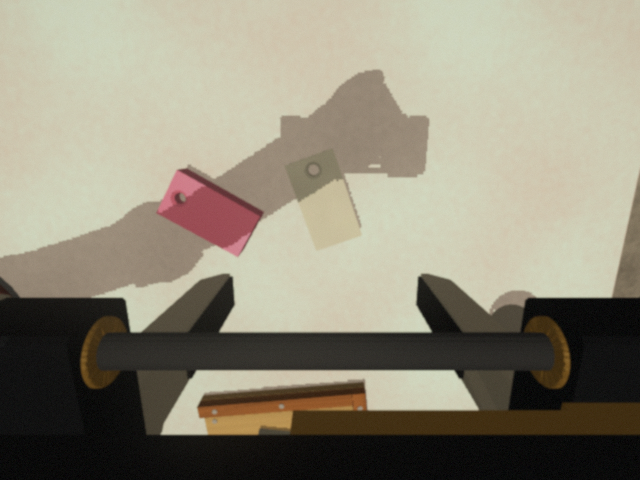

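The wrist views confirm the layout. The battens are on the right and top (+x, +y), the lower half's two natches face +y, and the upper half's pour hole is also at its +y end (313,169). Next I'll take two closer views of each.

Run:
```python
from h import *
def go(x,y,z,n): goto([x,y,z],down(0)); wait(.2); save(cam("wrist"),n)
go(.50,.14,.17,"u1"); go(.57,.14,.17,"u2")
go(.50,-.27,.22,"b1"); go(.46,-.29,.22,"b2")
print(read_clock(),read_ft_force())
```

```text
7.6 [0.03184742 0.66976295 0.19502358]
```

View pics/u1.png

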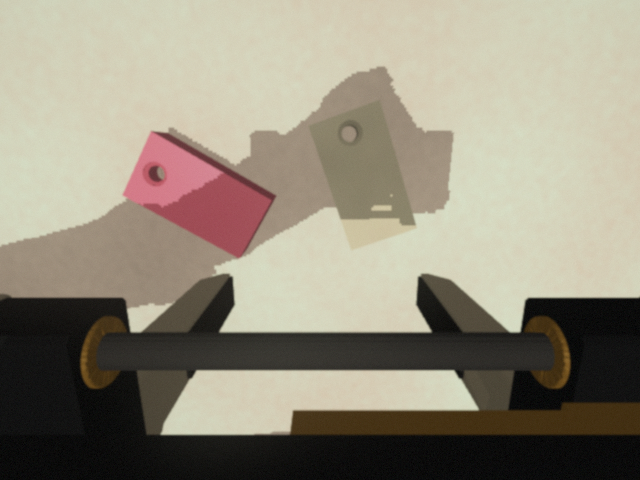

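View pics/b1.png

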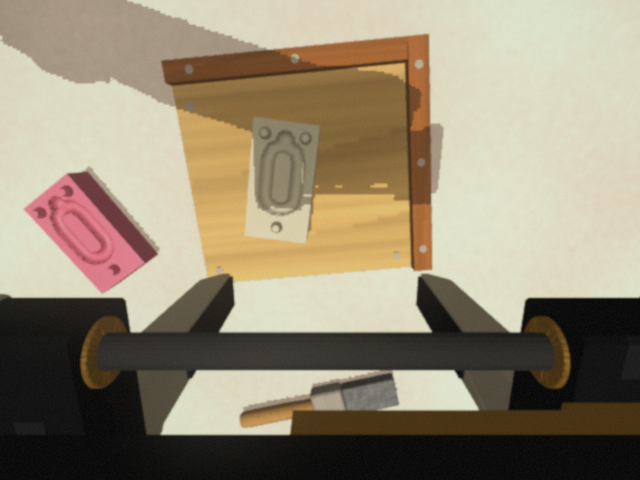

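Picked from the views: in u1, the upper half's back corners are (310,126), (381,100), (416,226) and (353,249). In b1, the lower half's top corners are (255,117), (320,125), (306,242) and (246,235), and the battens' outer corner is (429,35). I'll refine these with a two-view edge fit with height free.

```bash
cat > fit.py <<'E'
from h import *
from scipy.optimize import least_squares
from scipy.ndimage import map_coordinates
def place(q,X): # q=x,y,yaw,z of feature plane
    c,s=np.cos(q[2]),np.sin(q[2]); return np.c_[q[0]+c*X[:,0]-s*X[:,1],q[1]+s*X[:,0]+c*X[:,1],q[3]+X[:,2]]
def fit(views,segs,q,zfree=True,widths=(7,4,3)):
    S=np.array(segs,float); f=np.linspace(.06,.94,25)[:,None]
    X=np.vstack([a+(b-a)*f for a,b in S]); D=np.vstack([np.repeat([(b-a)/np.linalg.norm(b-a)*.004],25,0) for a,b in S])
    q=np.array(q,float)
    for w in widths:
        obs=[]
        for p in views:
            g=cv2.GaussianBlur(p["pixels"].astype(np.float32),(0,0),1.0)
            u=proj(p,place(q,X)); v=proj(p,place(q,X+D))-u; n=np.c_[-v[:,1],v[:,0]]; n/=np.linalg.norm(n,axis=1)[:,None]
            o=np.arange(-w,w+.01,.25)
            P=u[:,None]+o[None,:,None]*n[:,None]
            G=sum(np.abs(np.gradient(map_coordinates(g[:,:,c],[P[...,1],P[...,0]],order=1,mode="nearest"),axis=1)) for c in range(3))
            G=G*np.exp(-.5*(o/w)**2)
            k=G.argmax(1); ok=(k>0)&(k<len(o)-1)&(G.max(1)>1.5)
            obs.append((p,u+o[k][:,None]*n,n,ok))
        def r(z):
            qq=q.copy();qq[:len(z)]=z
            return np.concatenate([(((proj(p,place(qq,X))-m)*n).sum(1))[ok] for p,m,n,ok in obs])
        s=least_squares(r,q[:4 if zfree else 3],loss="soft_l1",f_scale=.5); q[:len(s.x)]=s.x
    e=np.abs(r(s.x)); return q,np.median(e),np.mean(e<1),[int(o[3].sum()) for o in obs]
def rect(hx,hy): 
    c=[(-hx,-hy,0),(hx,-hy,0),(hx,hy,0),(-hx,hy,0)]; return [(c[i],c[(i+1)%4]) for i in range(4)]
BLOCK=rect(.031,.057)
# batten tops, board frame, z rel. batten top
BAT=[((.125,-.115,0),(.125,.115,0)),((.125,.115,0),(-.125,.115,0)),((.105,-.115,0),(.105,.095,0)),((-.125,.095,0),(.105,.095,0))]
def init(p,uv,z,X):
    W=unproj(p,uv,z)[:,:2]; X=np.array(X)[:,:2]; a=W-W.mean(0); b=X-X.mean(0)
    yaw=np.arctan2((b[:,0]*a[:,1]-b[:,1]*a[:,0]).sum(),(a*b).sum()); c,s=np.cos(yaw),np.sin(yaw)
    t=W.mean(0)-np.array([[c,-s],[s,c]])@X.mean(0); e=W-(X@np.array([[c,s],[-s,c]])+t)
    return [*t,yaw,z],np.abs(e).max()
E
cat > m.py <<'E'
from fit import *
L=lambda n:dict(np.load(n+".npz"))
u=[L("u1"),L("u2")];b=[L("b1"),L("b2")]
cn=[(-.031,.057),(.031,.057),(.031,-.057),(-.031,-.057)]
qs={}
for n,v,uv,z,X,sg in [("upper",u,[(310,126),(381,100),(416,226),(353,249)],.032,cn,BLOCK),
  ("lower",b,[(255,117),(320,125),(306,242),(246,235)],.044,cn,BLOCK),
  ("board",b,[(429,35),(162,62),(432,269)],.027,[(.125,.115),(-.125,.115),(.125,-.115)],BAT)]:
    q,e=init(v[0],uv,z,X); print(n,"init",np.round(q,4),"err",e.round(4))
    for zf in (1,0): 
        r=fit(v,sg,q,zf); print("  fit",r[0].round(4),r[1:])
    qs[n]=r[0]
    for w in v: 
        for a,c in sg:
            P=proj(w,place(r[0],np.array([a,c])))
            cv2.line(w["pixels"],*[tuple(int(round(k*16)) for k in x) for x in P],(0,0,255),1,cv2.LINE_AA,4)
o=qs["board"];c,s=np.cos(o[2]),np.sin(o[2]);R=np.array([[c,-s],[s,c]])
print("lower in board",(R.T@(qs["lower"][:2]-o[:2])).round(4),np.degrees(qs["lower"][2]-o[2]),"target",(.074,.038))
np.savez("q.npz",**qs)
im=np.hstack([u[1]["pixels"][60:300,200:500],b[1]["pixels"][10:310,180:520][:240]])
im=np.hstack([cv2.resize(u[1]["pixels"][60:300,120:440],(400,300)),cv2.resize(b[1]["pixels"][10:310,150:550],(400,300))])
cv2.imwrite("pics/ov.png",im[:,:,::-1])
E
python3 m.py
```

```text
upper init [0.5363 0.187  0.3367 0.032 ] err 0.0021
  fit [0.5355 0.1867 0.3367 0.0308] (np.float64(0.2178398461957792), np.float64(0.91), [100, 100])
  fit [0.5355 0.1867 0.3371 0.032 ] (np.float64(0.24337582079165204), np.float64(0.94), [100, 100])
lower init [ 0.4579 -0.2299 -0.1253  0.044 ] err 0.001
  fit [ 0.4567 -0.2302 -0.1297  0.0438] (np.float64(0.05486930925988), np.float64(0.965), [100, 100])
  fit [ 0.4568 -0.2302 -0.1294  0.044 ] (np.float64(0.0557777992497408), np.float64(0.965), [100, 100])
board init [ 0.4811 -0.2228  0.0926  0.027 ] err 0.0019
  fit [ 0.4751 -0.2273  0.091   0.0402] (np.float64(0.8564723035119535), np.float64(0.55), [100, 100])
  fit [ 0.4788 -0.2236  0.0908  0.027 ] (np.float64(1.098698989628447), np.float64(0.43), [100, 100])
lower in board [-0.0226 -0.0045] -12.617539199484758 target (0.074, 0.038)
```

View pics/ov.png

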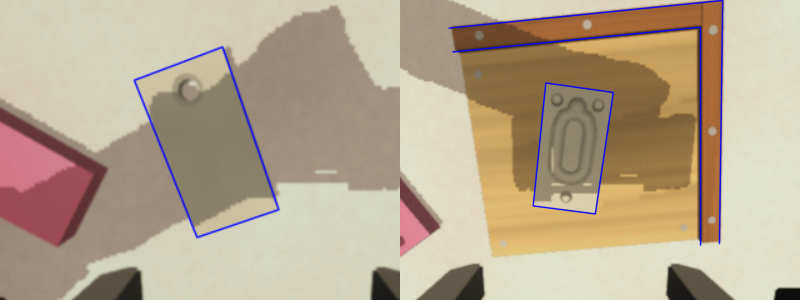

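The block fits are good (tops measured at 31 and 44 mm, as they should be). The board fit is within about 2 mm, and contact will settle it. Next I'll push with guarded steps.

```bash
cat >> h.py <<'E'
def b2w(o,x,y,z):
    c,s=np.cos(o[2]),np.sin(o[2]); return np.array([o[0]+c*x-s*y,o[1]+s*x+c*y,z])
def guarded(d,dist,thr,step=.001,v=.03):
    """step along unit d until the force against it grows by thr; returns travel, force"""
    f0=read_ft_force();p=read_tcp_pos();rot=read_ee_rot();n=0;fm=0
    while n*step<dist:
        n+=1; line_to(p+np.array(d)*step*n,v=v); fm=-(read_ft_force()-f0)@d
        if fm>thr: break
    return n*step,fm
E
cat > push.py <<'E'
from h import *
o=np.load("q.npz")["board"];yaw=o[2];ex=np.array([np.cos(yaw),np.sin(yaw),0]);ey=np.array([-ex[1],ex[0],0])
Z=.018; P=lambda x,y,z=Z:b2w(o,x,y,z)
def inb():
    d=np.array(read_tcp_pos())-[o[0],o[1],0]; return (d@ex).round(4),(d@ey).round(4)
move_gripper(.06)
ry=down(yaw+np.pi/2)
q1=ik(P(-.095,-.006,.12),down(yaw+np.pi/2)); q2=ik(P(-.095,-.006,.12),down(yaw-np.pi/2)); print(q1,q2)
if q1 is None or (q2 is not None and abs(q2[6])<abs(q1[6])): ry=down(yaw-np.pi/2)
goto(P(-.095,-.006,.12),ry); line_to(P(-.095,-.006)); print(read_clock(),read_ft_force())
line_to(P(.022,-.006),v=.06); print("F",read_ft_force(),read_clock())
print(guarded(ex,.025,6),inb(),read_clock())
line_to(np.array(read_tcp_pos())-ex*.02); line_to(np.array(read_tcp_pos())+[0,0,.07])
save(cam("wrist"),"p1")
move_gripper(.010)
goto(P(.070,-.10,.09),down(yaw)); line_to(P(.070,-.10)); print(read_clock(),read_ft_force())
line_to(P(.070,-.038),v=.06); print("F",read_ft_force())
print(guarded(ey,.025,6),inb(),read_clock())
line_to(np.array(read_tcp_pos())-ey*.02); line_to(np.array(read_tcp_pos())+[0,0,.08])
save(cam("wrist"),"p2")
E
python3 push.py
```

```text
[ 1.09710943  0.60523272 -0.88267697  2.07375763  0.6774126   0.7770478
  1.4524489 ] [ 0.59050452  0.46433188 -0.11811685  2.08809722  0.09442758  0.59402658
 -1.07354695]
10.3667 [ 0.25086639 -1.17428437 -0.16947582]
F [-0.39533691 -0.42494071 -1.45889918] 12.4667
(0.018000000000000002, np.float64(6.970143524158469)) (np.float64(0.0367), np.float64(-0.0061)) 16.9667
20.7167 [-0.9118642   0.18923807 -0.36752217]
F [-0.12732652  0.14788356  0.55206663]
(0.013000000000000001, np.float64(6.117419582013392)) (np.float64(0.07), np.float64(-0.027)) 25.15
```

Both contacts came where expected (x = 36.7 against 35.5 mm, y = -27.0 against -26.5 mm). I'll give it a last nudge in x, then look.

```bash
cat > push2.py <<'E'
from h import *
o=np.load("q.npz")["board"];yaw=o[2];ex=np.array([np.cos(yaw),np.sin(yaw),0])
P=lambda x,y,z=.018:b2w(o,x,y,z)
move_gripper(.05)
goto(P(.02,.036,.08),down(yaw-np.pi/2)); line_to(P(.02,.036)); line_to(P(.033,.036),v=.08)
print(guarded(ex,.012,8),((np.array(read_tcp_pos())-[o[0],o[1],0])@ex).round(4),read_clock())
line_to(np.array(read_tcp_pos())-ex*.015); line_to(np.array(read_tcp_pos())+[0,0,.12],v=.25)
move_gripper(.093)
goto(P(.03,-.02,.22),down(yaw)); save(cam("wrist"),"c1")
goto(P(.07,-.03,.22),down(yaw)); save(cam("wrist"),"c2"); print(read_clock())
p=dict(np.load("c2.npz"));a=p["pixels"][0:300,150:550];cv2.imwrite("pics/c2z.png",cv2.resize(a,(800,600),interpolation=cv2.INTER_CUBIC)[:,:,::-1])
E
python3 push2.py
```

```text
(0.008, np.float64(9.158638451780156)) 0.0366 31.1167
34.5583
```

View pics/c2z.png

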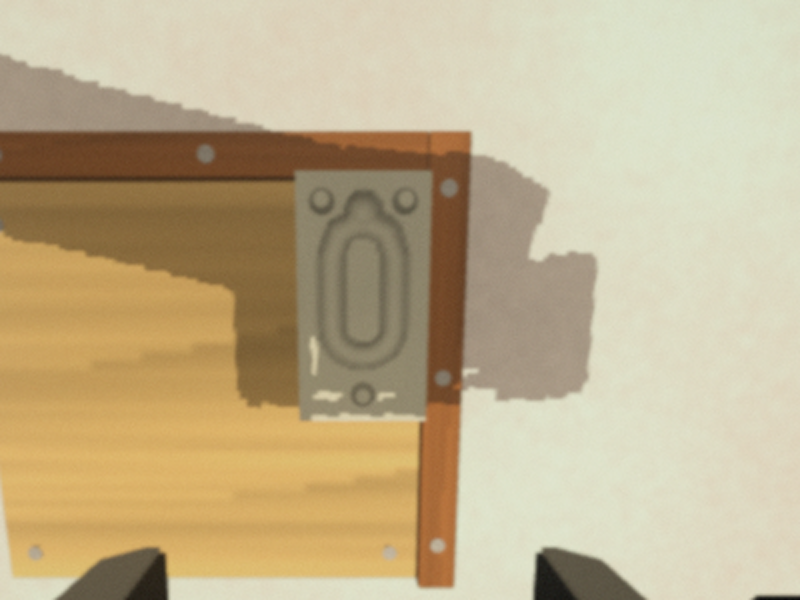

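c2 shows the lower half seated against both battens, with no gap visible along (295-432,170) or (428,170-420). Next I'll refit its pose and grasp the upper half.

```bash
cat > grasp.py <<'E'
from fit import *
L=lambda n:dict(np.load(n+".npz"))
Q=dict(np.load("q.npz"));o=Q["board"];c=[L("c2"),L("c1")]
cn=[(-.031,.057),(.031,.057),(.031,-.057),(-.031,-.057)]
q,e=init(c[0],[(297,85),(366,85),(362.5,209),(300,210)],.044,cn);r=fit(c,BLOCK,q,False)
C=b2w(o,.0366+.0075+.031,-.027+.0075+.057,0)
print("vision",q,e,r,"contact",C,o[2])
np.savez("seat.npz",v=r[0],c=C)
u=Q["upper"]; rot=down(u[2])
move_gripper(.080)
goto([u[0],u[1],.10],rot); p=cam("wrist"); save(p,"g0")
print(u); line_to([u[0],u[1],.006],v=.12); print(read_ft_force(),read_clock())
move_gripper(.05); print("gap",read_finger_gap())
line_to([u[0],u[1],.13],v=.15); print("gap",read_finger_gap(),read_ft_force(),read_tcp_pos(),read_clock())
save(cam("wrist"),"g1");
E
python3 grasp.py
```

```text
vision [np.float64(0.5508632490691594), np.float64(-0.17702757650229756), np.float64(0.09460229451258613), 0.044] 0.0007853201874434557 (array([ 0.55071611, -0.17684879,  0.08928207,  0.044     ]), np.float64(0.24280891499672114), np.float64(0.8877551020408163), [96, 100]) contact [ 0.55022728 -0.17948556  0.        ] 0.09077839667661462
[0.53548256 0.18673697 0.33713317 0.032     ]
[ 0.8103253  -0.01417018 -0.08360051] 37.6667
gap 0.0617346167495046
gap 0.06170011907238197 [-0.5666036  -0.21852337 -3.53782249] [0.53466742 0.18603639 0.12889566] 39.0833
```

View pics/g1.png

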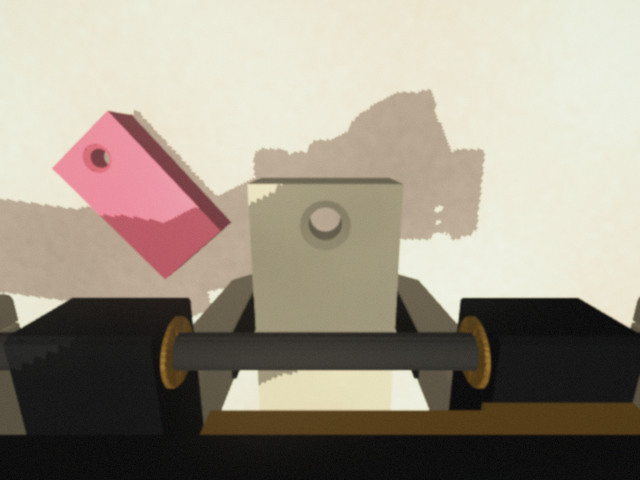

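The upper half is held at a 61.7 mm gap, with its back's +y edge at row 184 from column 248 to 402 and the pour hole at (325,222). Contact and vision disagree by 2.6 mm in y on the lower half. So I'll measure the in-hand offset with the same camera, which cancels its bias.

```bash
cat > hand.py <<'E'
from fit import *
p=dict(np.load("g1.npz"))
T=np.array([0.53466742,0.18603639,0.12889566]);yaw=np.load("q.npz")["upper"][2]
zt=T[2]-.006+.032
E=[((-.031,.057,0),(.031,.057,0)),((-.031,.057,0),(-.031,.012,0)),((.031,.057,0),(.031,.012,0))]
W=unproj(p,[(248,184),(402,184),(325,222)],zt)
c,s=np.cos(yaw),np.sin(yaw);R=np.array([[c,-s],[s,c]])
print("rough in tool",((W[:,:2]-T[:2])@R).round(4),"width",np.linalg.norm(W[0]-W[1]))
q=fit([p],E,[T[0],T[1],yaw,zt],False,(6,4,3));print(q, "off",(R.T@(q[0][:2]-T[:2])).round(4))
g=cv2.cvtColor(p["pixels"],cv2.COLOR_RGB2GRAY)
print(g[170:195,325].tolist())
print("seat",np.load("seat.npz")["v"])
# lower from top natches & per-view consistency
L=lambda n:dict(np.load(n+".npz"))
for n in("c1","c2"): print(n,fit([L(n)],BLOCK,np.load("seat.npz")["v"],False,(4,3))[0])
Q=np.load("q.npz")
for n in("u1","u2"): print(n,fit([L(n)],BLOCK,Q["upper"],False,(4,3))[0])
E
python3 hand.py
```

```text
rough in tool [[-0.0307  0.0568]
 [ 0.0299  0.0567]
 [-0.0004  0.0415]] width 0.06058282490498902
(array([0.53417097, 0.18585295, 0.33534148, 0.15489566]), np.float64(0.45141604122759565), np.float64(0.9466666666666667), [75]) off [-0.0005 -0.    ]
[169, 168, 169, 168, 170, 169, 164, 145, 118, 103, 100, 104, 103, 120, 141, 152, 156, 153, 155, 155, 155, 155, 153, 156, 155]
seat [ 0.55071611 -0.17684879  0.08928207  0.044     ]
c1 [ 0.55084114 -0.17704553  0.0867094   0.044     ]
c2 [ 0.55054232 -0.17639336  0.09203937  0.044     ]
u1 [0.53519152 0.18665564 0.33443748 0.032     ]
u2 [0.53594192 0.18687094 0.33877218 0.032     ]
```

```bash
cat > place.py <<'E'
from h import *
v=np.load("seat.npz")["v"];yaw=.0905
x,y=v[0]+.0004,v[1]
goto([x,y,.13],down(yaw)); t=np.array(read_tcp_pos()); print(t,read_clock())
cx,cy=x,y
line_to([cx,cy,.066],v=.1); wait(.2); t=np.array(read_tcp_pos()); print(t-[x,y,.066],read_ft_force(),read_clock())
cx+=x-t[0]; cy+=y-t[1]; line_to([cx,cy,.062],v=.05); f0=np.array(read_ft_force())
for z in np.arange(.061,.0465,-.001):
    line_to([cx,cy,z],v=.03); f=np.array(read_ft_force())-f0; print(round(z,4),np.array(read_tcp_pos()).round(4),f.round(2))
    if f[2]>5 or abs(f[:2]).max()>6: break
print(read_finger_gap(),read_clock()); save(cam("wrist"),"pl")
E
python3 place.py
```

```text
[ 0.55177465 -0.17426389  0.13019193] 40.5
[ 0.00053318 -0.00011193  0.00075565] [-0.93711443  0.24333732 -2.5360783 ] 41.4917
0.061 [ 0.5506 -0.1767  0.061 ] [-0.5  -0.63  0.08]
0.06 [ 0.5505 -0.1767  0.0599] [-1.27 -0.03 -0.03]
0.059 [ 0.5505 -0.1767  0.0589] [-1.29  0.17  0.02]
0.058 [ 0.5505 -0.1768  0.0579] [-0.31  0.71 -0.47]
0.057 [ 0.5505 -0.1767  0.0569] [-0.4  -0.22  0.07]
0.056 [ 0.5505 -0.1767  0.0559] [-0.33  0.03 -0.02]
0.055 [ 0.5505 -0.1767  0.0549] [0.08 0.4  0.01]
0.054 [ 0.5505 -0.1767  0.0539] [-1.19 -0.25 -0.86]
0.053 [ 0.5506 -0.1768  0.053 ] [-1.24 -0.44  0.57]
0.052 [ 0.5508 -0.1768  0.052 ] [-0.21 -0.14  0.06]
0.051 [ 0.551  -0.1768  0.0511] [-0.19 -0.35  0.1 ]
0.05 [ 0.5511 -0.1768  0.0506] [-0.    0.11  5.08]
0.061840685080945444 44.7417
```

It went down with almost no force and met 5 N only at TCP z = 50.6 mm, against 50 expected when closed. A misaligned half would have stopped near 58 mm. Next I'll release it and press on its back with closed fingers.

```bash
cat > press.py <<'E'
from h import *
t=np.array(read_tcp_pos())
move_gripper(.080)
line_to([t[0],t[1],.15],v=.2); save(cam("wrist"),"r1"); 
move_gripper(0.0); print(read_clock(),read_finger_gap())
line_to([t[0],t[1],.083],v=.15); f0=np.array(read_ft_force()); p=read_tcp_pos(); print(p,f0)
for z in np.arange(.080,.068,-.001):
    line_to([t[0],t[1],z],v=.03); f=np.array(read_ft_force())-f0; print(round(z,4),np.array(read_tcp_pos()).round(4),f.round(1))
    if f[2]>17: break
wait(.5); print(np.array(read_ft_force())-f0,read_tcp_pos(),read_clock()); 
for n in("top","side"): save(cam(n),n+"E")
p=dict(np.load("r1.npz"));s=dict(np.load("sideE.npz"))
a=np.hstack([cv2.resize(p["pixels"][90:390,120:520],(480,360)),cv2.resize(s["pixels"][140:260,290:397],(320,360))])
cv2.imwrite("pics/end.png",a[:,:,::-1])
E
python3 press.py
```

```text
47.325 0.0005809821743024212
[ 0.55166945 -0.17665958  0.08338394] [ 0.2143693   0.20493185 -0.05782444]
0.08 [ 0.5516 -0.1769  0.0807] [ 0.5 -0.6 -0.4]
0.079 [ 0.5512 -0.1769  0.0792] [-0.2 -0.4  0.1]
0.078 [ 0.5511 -0.1768  0.0779] [0.5 0.4 0.3]
0.077 [ 0.5511 -0.1768  0.0769] [-0.3 -0.1 -0.1]
0.076 [ 0.5513 -0.1768  0.0764] [-0.9  0.5  3.9]
0.075 [ 0.5514 -0.1768  0.0764] [-1.9 -0.  10.2]
0.074 [ 0.5513 -0.1768  0.0763] [-4.1 -0.5 14.7]
0.073 [ 0.5514 -0.1768  0.0763] [-6.3  0.1 19.2]
[-5.84378884 -0.60051726 19.95192175] [ 0.5513299  -0.17685474  0.07631462] 50.425
```

View pics/end.png

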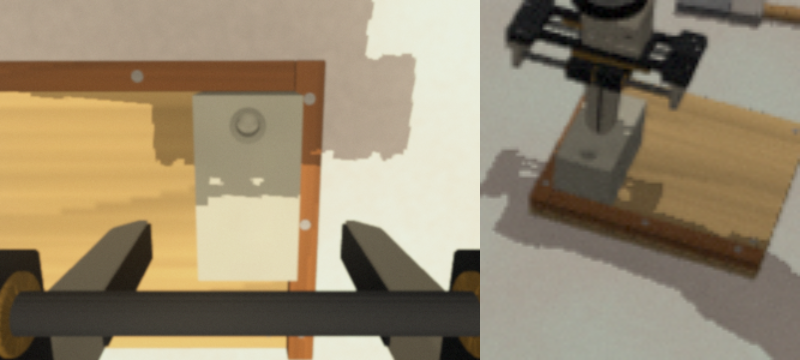

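The mould is closed: its back is at 76.3 mm (76 expected) and the press is 20 N. The sideways force is only 6 N, directed into the +x batten. Handing in.

```bash
python3 -c "
from station import *
print(read_ft_force(),read_clock()); close_job()"
```

```text
[-5.50102497 -0.4825452  20.41854669] 50.525
the job is handed in; nothing more can be done
```

The mould is closed in the corner, and I handed the job in at 50.5 s with the fingers still pressing down at about 20 N.

- **Lower half:** I pushed it with guarded steps against the +x batten, then the +y batten, then +x again. Contact forces were about 6–9 N. A close wrist picture afterwards showed no gap at either batten.
- **Upper half:** I gripped the white one across its 62 mm (gap read 61.7 mm) and lowered it with its pour hole over the two-natch end. There was almost no resistance until 5 N at full closure, with the fingertips at 50.6 mm against 50 expected. A misaligned half would have stopped about 8 mm higher.
- **Press:** I released it and pressed on its back with closed fingers. The back is at 76.3 mm against 76 nominal. The press also pushes sideways with about 6 N, into the +x batten.
- **Other objects:** My moves kept clear of the cup, jug, brush and pink look-alikes. I didn't compare their positions before and after.

**Checks that disagreed or were limited:**
- The first board fit was poor, with its height off by about 13 mm when left free. I used it only for the board's angle and a rough position.
- The lower half's y position differed by 2.6 mm between contact and vision. I used the vision value, and the smooth fit supported it.
- After the press I only had the side view, which showed nothing out of place. I did not measure flushness again.

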